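Teach a seam scanner its path along a dog-leg weld

TASK

Teach the seam scanner its path: with the fingers pointing down, run the fingertips slowly along the dog-leg weld bead, no more than about two centimetres above it and without touching the plate, following both corners from its start on the square tab to its finish on the round tab. Then press the larger button of the teach box down to store the path, let it come up again and move clear. Leave the smaller button alone, and do not shift the plates or anything else on the bench.

Things in the scene. Friction and masses are not known exactly. Their poses are not given: they have to be found in the camera images.
- job_plate: 140 x 120 mm steel plate, 8 mm thick, loose on the bench, 1.3 kg. Raised weld bead (8 to 9 mm wide, 3 mm high) in a dog-leg of three straight legs, like a Z, from a 40 mm wide square tab on one 120 mm side to a round tab (radius 20 mm) on the other. Origin: centre of the plate's underside, z up, x along the 140 mm side, towards the round tab.
- seam0 (a point): point on the crest of the dog-leg bead (11 mm above the bench): start of the bead, on the square tab, at plate x -83 mm, y -30 mm
- seam1 (a point): point on the crest of the dog-leg bead (11 mm above the bench): halfway along the first leg, 29 mm on
- seam2 (a point): point on the crest of the dog-leg bead (11 mm above the bench): first corner, at plate x -25 mm, y -30 mm
- seam3 (a point): point on the crest of the dog-leg bead (11 mm above the bench): one third along the middle leg, 26 mm from the first corner
- seam4 (a point): point on the crest of the dog-leg bead (11 mm above the bench): two thirds along the middle leg, 52 mm from the first corner
- seam5 (a point): point on the crest of the dog-leg bead (11 mm above the bench): second corner, at plate x 25 mm, y 30 mm
- seam6 (a point): point on the crest of the dog-leg bead (11 mm above the bench): halfway along the last leg, 29 mm on
- seam7 (a point): point on the crest of the dog-leg bead (11 mm above the bench): finish of the bead, on the round tab, at plate x 83 mm, y 30 mm
- teach_box: grey teach box fixed to the bench, 90 x 160 x 40 mm high, black rubber ends, a small display and two black push buttons of different size on top. Origin at the centre of its underside, z up
- store_button_top (a point): centre of the top face of the larger button (38 mm across), pressed straight down. Its unpressed top is the highest point of the box there
- store_button (a joint): travel of the larger button: 0 up, 0.006 m fully down; it needs about 5 N to go fully down and springs back when released
- clear_button_top (a point): centre of the top face of the smaller button (18 mm across), about 80 mm from the larger one: leave it alone
- clear_button (a joint): travel of the smaller button: 0 up, 0.006 m fully down
- other_plate: 140 x 120 mm steel plate, 8 mm thick, loose on the bench, 1.3 kg, with the same two tabs but a straight bead: not the one to trace. A steel block stands on it. Origin at the centre of its underside
- magnet: grey round magnet with a stub on top, 28 mm across, 24 mm high, standing loose on the dog-leg plate, about 55 mm from the nearest part of the bead. Origin at the centre of its underside
- block: steel block 30 x 20 x 20 mm, loose on the straight-bead plate, 42 mm beside its bead. Origin at the centre of its underside
- jar: closed jar, 52 mm across, 60 mm high, standing near the robot. Origin at the centre of its underside
- mug: white mug, 72 mm across, 85 mm high, at the far side. Origin at the centre of its underside
- spray_can: white spray can, 60 mm across, 170 mm high, at the far side. Origin at the centre of its underside
- chipping_hammer: hammer lying on the bench near the robot at its right, 220 mm long. Origin under its middle
- brush: brush lying on the bench at the left, 200 mm long. Origin under its middle

How it is judged:
On the way, in this order (a step that is already met when the one before it is completed fails the run):
1. fingertips, pointing down, close above the dog-leg bead at the start, on the square tab (horizontal distance between the grasp point and seam0 below 0.011 m and z of the grasp point in the frame of seam0 below 0.048 m and (angle between the grasp point's own z axis and vertical below 0.4 rad or angle between the grasp point's own z axis and vertical above 2.74 rad)), for 0.02 s.
2. fingertips, pointing down, close above the dog-leg bead at halfway along the first leg (horizontal distance between the grasp point and seam1 below 0.011 m and z of the grasp point in the frame of seam1 below 0.048 m and (angle between the grasp point's own z axis and vertical below 0.4 rad or angle between the grasp point's own z axis and vertical above 2.74 rad)), for 0.02 s.
3. fingertips, pointing down, close above the dog-leg bead at the first corner (horizontal distance between the grasp point and seam2 below 0.011 m and z of the grasp point in the frame of seam2 below 0.048 m and (angle between the grasp point's own z axis and vertical below 0.4 rad or angle between the grasp point's own z axis and vertical above 2.74 rad)), for 0.02 s.
4. fingertips, pointing down, close above the dog-leg bead at one third of the middle leg (horizontal distance between the grasp point and seam3 below 0.011 m and z of the grasp point in the frame of seam3 below 0.048 m and (angle between the grasp point's own z axis and vertical below 0.4 rad or angle between the grasp point's own z axis and vertical above 2.74 rad)), for 0.02 s.
5. fingertips, pointing down, close above the dog-leg bead at two thirds of the middle leg (horizontal distance between the grasp point and seam4 below 0.011 m and z of the grasp point in the frame of seam4 below 0.048 m and (angle between the grasp point's own z axis and vertical below 0.4 rad or angle between the grasp point's own z axis and vertical above 2.74 rad)), for 0.02 s.
6. fingertips, pointing down, close above the dog-leg bead at the second corner (horizontal distance between the grasp point and seam5 below 0.011 m and z of the grasp point in the frame of seam5 below 0.048 m and (angle between the grasp point's own z axis and vertical below 0.4 rad or angle between the grasp point's own z axis and vertical above 2.74 rad)), for 0.02 s.
7. fingertips, pointing down, close above the dog-leg bead at halfway along the last leg (horizontal distance between the grasp point and seam6 below 0.011 m and z of the grasp point in the frame of seam6 below 0.048 m and (angle between the grasp point's own z axis and vertical below 0.4 rad or angle between the grasp point's own z axis and vertical above 2.74 rad)), for 0.02 s.
8. fingertips, pointing down, close above the dog-leg bead at the finish, on the round tab (horizontal distance between the grasp point and seam7 below 0.011 m and z of the grasp point in the frame of seam7 below 0.048 m and (angle between the grasp point's own z axis and vertical below 0.4 rad or angle between the grasp point's own z axis and vertical above 2.74 rad)), for 0.02 s.
9. the larger button is pressed down (value of joint store_button above 0.004 m), for 0.05 s.
At the end, for the whole second after the job is handed in: Bead followed in order past its 8 points (TCP within 11 mm sideways, at most 48 mm above the crest, fingers within 23 deg of down), then the larger button pressed 4 mm or more. At the end both buttons are up (under 2 mm), dog-leg plate within 10 mm and all else within 15 mm of its start (value of joint each of store_button, clear_button below 0.002 m and distance of job_plate from where it was at the start of the episode below 0.01 m and distance of each of other_plate, magnet, block, jar, mug, spray_can, chipping_hammer, brush from where it was at the start of the episode below 0.015 m); the robot touches nothing.
It fails at once if the robot touches the dog-leg plate (more than 1 N) (contact force between any of the fingers, the arm and job_plate above 1 N).
It fails at once if the dog-leg plate is lifted or shifted (distance of job_plate from where it was at the start of the episode above 0.01 m).
It fails at once if the smaller button is pressed (value of joint clear_button above 0.002 m).
It fails at once if anything else loose on the bench is lifted, carried or pushed away (distance of any of other_plate, magnet, block, jar, mug, spray_can, chipping_hammer, brush from where it was at the start of the episode above 0.015 m).
It also fails if it takes over 46 s, if anything falls off the work surface, if the arm or the gripper's body presses on something with over 40 N, if the wrist force passes 120 N, or if a joint passes its speed limit or range.

ROBOT

A 6-joint arm with a two-finger parallel gripper is mounted at the origin on the work surface. World frame = base frame: x ahead of the robot, y to its left, z up, the work surface at z = 0. Lengths are in m, angles in rad, forces in N, time in s.
With the tool pointing down it reaches from about 0.275 to 0.75 m from the base axis. Payload 10.2 kg.
Tool frame: the origin (TCP) lies between the finger pads, 19 mm behind the fingertips; this is the grasp point; z points along the fingers, y is the line along which they close (so a half turn about z gives the same grasp; the last joint's range is limited). The gripper opens to 85 mm and grips with 20 to 120 N. Pads are 22 mm wide; open, the fingers measure 114 mm over their backs; the gripper's body (76 mm by 85 mm) begins 54 mm behind the grasp point. The pads swing forward as they close: fully open they stand 13 mm farther back than shut.
Start: joints at [1.082, 0.313, 1.498, -0, 1.331, -0.223], TCP at [0.138, 0.507, 0.25] pointing down, gripper open.
Joint ranges: [-2.94, 2.94], [-0.97, 2.17], [0.19, 2.56], [-1.23, 4.37], [0.02, 3.11], [-2.88, 2.88]. Speed limits (rad/s): [2.39, 2.39, 3.01, 3.14, 3.14, 3.14].

INTERFACE

Orientations are given as a unit quaternion [x, y, z, w].
In Python, from bench import env, kinematics, monitor, eyes, job gives the robot as it stands. The module is installed in compiled form; this text tells all that it offers. Calls block until the motion is done:
- env.reach(position, orientation): joint-space move of the TCP to a pose.
- env.movel(position, velocity=0.15, frame=None, guard=None): straight line of the TCP; frame=None keeps the orientation; velocity is the mean speed in m/s. With guard (N) it stops when the force on the tool has changed by that much, and returns True; else False.
- env.set_joints(angles): joint-space move.
- env.release() and env.close_gripper(effort=None): open the fingers fully, or close them until they stop; effort is the grip in N (None keeps the last).
- env.hold(seconds).
- kinematics.ik(position, orientation): joint angles nearest the present ones, or None.
- monitor.sense(): the state.
- eyes.grab_frame(name): name is "scene" or "side" or "wrist"; returns a dict with "frame" (400x640x3 uint8, red, green, blue), "mtx" (3x3 intrinsics, pixels), "k1" (the pictures are not rectified: a ray, as slopes to the right and down, at radius r is drawn at 1 + k1 r^2 times it, then the intrinsics apply), "view" (4x4, takes a point from world to camera coordinates). Camera axes: x right, y down, z forward; pixel columns grow to the right and rows downward; lengths in m; the calibration is good to about 2 mm. A picture is of the moment at which its call begins. There is no depth.
A pose or a line that the arm cannot do raises env.MotionError and nothing moves.
- job.hand_in(): hands the job in; it is judged then, once.
The state is a dict: "clock": time; "joints": joint angles; "qvel": joint speeds; "joint_efforts": joint torques, N m; "position": TCP position; "ee_rot": TCP orientation; "contact_force": force on the tool from outside, world axes, zero at the start; "ft_torque": the same for the moment, N m; "finger_gap": opening from 0.0 (shut) to 1.0 (fully open); "gripper_force": force on a finger pad.
Only numpy, scipy, OpenCV 4.12 (cv2) and the standard library are available. Lean on these libraries where they do the work, as an engineer would, in place of code of your own. Each camera call takes 0.05 s, during which the arm holds its last target. There are 200 camera calls.

## Working session

There is one attempt and no reset: what is moved stays moved. The work goes in short steps, each a Python script; the robot and the scene stay as the last script left them, time stands still between calls to the robot, and variables do not carry over. Pictures are saved under pics/ and viewed, at most 10 in all, crops included, and the job is handed in when it is done.

```bash
mkdir -p pics; cat > h.py <<'E'
import numpy as np, cv2, pickle
from bench import env, kinematics, monitor, eyes, job
def grab(name,tag):
    d=eyes.grab_frame(name); pickle.dump(d,open(f'{tag}.pkl','wb'))
    cv2.imwrite(f'pics/{tag}.png',d['frame'][:,:,::-1]); return d
E
python3 - <<'E'
from h import *
for n in ('scene','side','wrist'):
    d=grab(n,n+'0'); V=np.array(d['view']); print(n,d['k1'],np.array(d['mtx']).tolist(),(-V[:3,:3].T@V[:3,3]).round(3),V[2,:3].round(2))
print(monitor.sense())
E
```

```text
scene -0.018623661081702155 [[496.9199257515285, 0.0, 320.8832387643759], [0.0, 496.9199257515285, 194.13367063268984], [0.0, 0.0, 1.0]] [1.374 0.968 1.167] [-0.5  -0.56 -0.66]
side 0.014547567797138767 [[420.7257154151589, 0.0, 311.7748213302825], [0.0, 420.7257154151589, 194.28768547982804], [0.0, 0.0, 1.0]] [0.344 1.221 0.779] [ 0.14 -0.86 -0.5 ]
wrist -0.03976238501654525 [[293.7169634343679, 0.0, 316.9661195856192], [0.0, 293.7169634343679, 198.08865221417398], [0.0, 0.0, 1.0]] [0.073 0.525 0.373] [ 0.26 -0.07 -0.96]
{'clock': 0.15, 'joints': array([ 1.08157061e+00,  3.13301274e-01,  1.49822166e+00, -7.57034554e-06,
        1.33096892e+00, -2.23384851e-01]), 'qvel': array([-0.00071298, -0.00104395, -0.00207419,  0.00043578, -0.00013092,
       -0.00094068]), 'joint_efforts': array([ 9.08304009e-04, -4.12365675e+01, -2.59793437e+01, -1.06927866e-04,
        3.21894811e-03, -7.07821343e-06]), 'position': array([0.13785897, 0.50641498, 0.24959226]), 'ee_rot': array([ 1.32528468e-01,  9.91179097e-01, -4.22640809e-04, -1.53380081e-04]), 'contact_force': array([-0.24319484,  0.43291516, -0.6850879 ]), 'ft_torque': array([-0.00883688, -0.02872526, -0.04918864]), 'gripper_force': 0.0, 'finger_gap': 1.0008658052420885}
```

View pics/scene0.png

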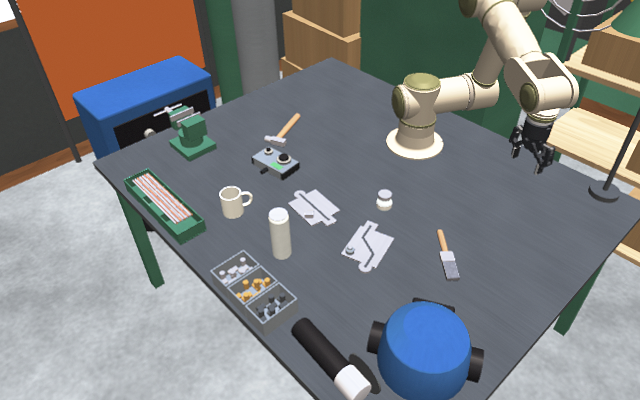

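View pics/side0.png

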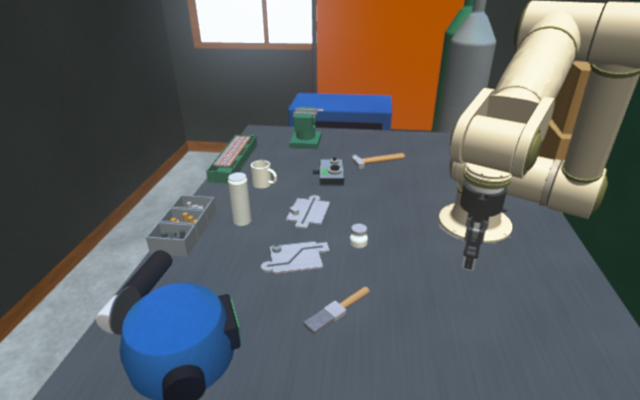

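Scene view: the dog-leg plate is at about (367,246) with the magnet at (350,250). The straight-bead plate is at (314,207), the teach box at (275,161) with its large button near (284,158), and the jar at (384,200). Next I'll convert these to rough positions.

```bash
cat >> h.py <<'E'
def proj(d,P):
    V=np.array(d['view']); P=np.atleast_2d(P).astype(float)
    return cv2.projectPoints(P,cv2.Rodrigues(V[:3,:3])[0],V[:3,3],np.array(d['mtx']),np.array([d['k1'],0,0,0.]))[0][:,0]
def plane(d,uv,z):
    V=np.array(d['view']);R=V[:3,:3];c=-R.T@V[:3,3]
    n=cv2.undistortPoints(np.array(uv,float).reshape(-1,1,2),np.array(d['mtx']),np.array([d['k1'],0,0,0.]))[:,0]
    r=np.c_[n,np.ones(len(n))]@R
    return c+r*((z-c[2])/r[:,2])[:,None]
E
python3 - <<'E'
from h import *
d=pickle.load(open('scene0.pkl','rb'))
for n,uv,z in [('plate',(368,246),.01),('bead round/sq ends',(367,268),.01),('',(379,226),.01),('other',(314,207),.01),('box',(275,161),.04),('bigbtn',(284,158),.045),('smallbtn',(268,150),.045),('jar',(384,207),0),('can',(281,257),0),('mug',(232,215),0)]:
    print(n,plane(d,[uv],z)[0].round(3))
d=pickle.load(open('side0.pkl','rb'))
for n,uv,z in [('plate',(297,257),.01),('end',(266,266),.01),('end2',(327,246),.01),('box',(332,173),.04),('btn',(335,169),.045)]:
    print(n,plane(d,[uv],z)[0].round(3))
w=pickle.load(open('wrist0.pkl','rb'));V=np.array(w['view']);s=monitor.sense()
from scipy.spatial.transform import Rotation as Ro
R=Ro.from_quat(s['ee_rot']).as_matrix();c=-V[:3,:3].T@V[:3,3]
print('cam in tcp',R.T@(c-s['position']),'\n',V[:3,:3]@R)
E
```

```text
plate [0.555 0.268 0.01 ]
bead round/sq ends [0.622 0.328 0.01 ]
 [0.463 0.232 0.01 ]
other [0.556 0.016 0.01 ]
box [ 0.513 -0.249  0.04 ]
bigbtn [ 0.481 -0.234  0.045]
smallbtn [ 0.492 -0.316  0.045]
jar [0.374 0.175 0.   ]
can [0.778 0.107 0.   ]
mug [ 0.779 -0.157  0.   ]
plate [0.543 0.269 0.01 ]
end [0.623 0.32  0.01 ]
end2 [0.463 0.205 0.01 ]
box [ 0.494 -0.219  0.04 ]
btn [ 0.485 -0.244  0.045]
cam in tcp [ 0.06761224  0.00094933 -0.12312474] 
 [[ 5.65633839e-04  9.99999649e-01 -6.17813367e-04]
 [-9.63762617e-01  3.80328323e-04 -2.66761078e-01]
 [-2.66760749e-01  7.46314520e-04  9.63762494e-01]]
```

```bash
python3 - <<'E'
from h import *
q=[0,1,0,0]
env.close_gripper(20)
env.reach([.53,.265,.26],q)
env.hold(.2)
d=grab('wrist','plate1'); print(monitor.sense()['position'],monitor.sense()['clock'],monitor.sense()['finger_gap'])
env.reach([.46,-.245,.26],q); env.hold(.2)
d=grab('wrist','box1'); print(monitor.sense()['position'],monitor.sense()['clock'])
E
```

```text
[0.52970426 0.26548616 0.26008847] 2.85 0.002892698635508608
[ 0.46022509 -0.24461911  0.25996826] 4.9667
```

View pics/plate1.png

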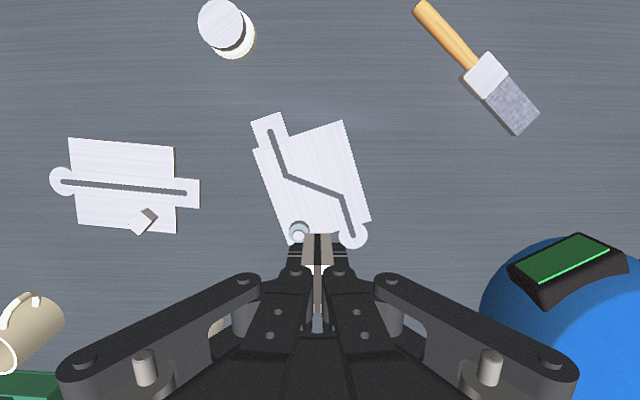

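View pics/box1.png

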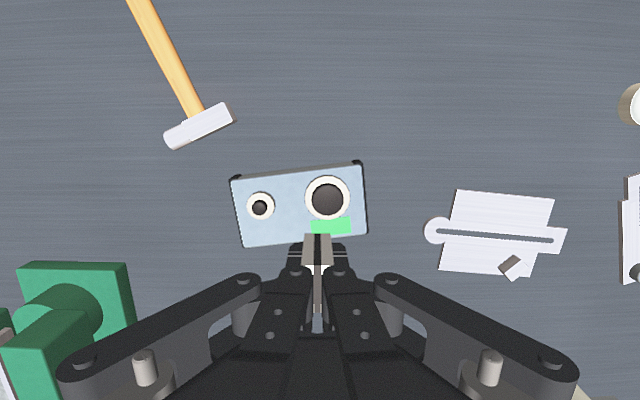

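The wrist view of the plate shows the dog-leg bead running from the square tab at about (270,131), through corners at about (285,177) and (346,197), to the round tab at about (353,236). The magnet is at (298,232). The teach box view shows the large button at about (327,197) and the small one at (260,207). Next I'll fit the plate pose to the dark bead pixels and find the button circle.

```bash
cat > fit.py <<'E'
from h import *
from scipy.optimize import least_squares
S=np.array([[-83,-30],[-54,-30],[-25,-30],[-25+50/3,-10],[-25+100/3,10],[25,30],[54,30],[83,30]])/1e3
C=S[[0,2,5,7]]
def world(p,X,z=.011):
    c,s=np.cos(p[2]),np.sin(p[2]); return np.c_[X@np.array([[c,s],[-s,c]])+p[:2],np.full(len(X),z)]
def segd(P):
    ds=[]
    for a,b in zip(C[:-1],C[1:]):
        t=np.clip(((P-a)@(b-a))/((b-a)@(b-a)),0,1); ds.append(np.linalg.norm(P-a-t[:,None]*(b-a),axis=1))
    return np.min(ds,0)
def fit(d,guess):
    p0=least_squares(lambda p:(proj(d,world(p,C))-guess).ravel(),[.55,.26,.5]).x
    m=np.zeros((400,640),np.uint8); cv2.polylines(m,[np.int32(np.round(proj(d,world(p0,C))))],False,255,13)
    g=cv2.cvtColor(d['frame'],cv2.COLOR_RGB2GRAY); v,u=np.nonzero((m>0)&(g<150))
    W=plane(d,np.c_[u,v],.011)[:,:2]
    def res(p):
        c,s=np.cos(p[2]),np.sin(p[2]); P=(W-p[:2])@np.array([[c,-s],[s,c]])
        # both directions: pixels near polyline, polyline ends near pixels
        e=[np.sort(np.linalg.norm(P-x,axis=1))[:5].mean() for x in (C[0],C[-1])]
        return np.r_[segd(P), np.array(e)*3]
    r=least_squares(res,p0,loss='soft_l1',f_scale=.003)
    print('init',p0.round(4),'fit',r.x.round(4),'n',len(u),'rms mm',1e3*np.sqrt(np.mean(res(r.x)[:-2]**2)))
    return r.x,np.c_[u,v]
if __name__=='__main__':
    d=pickle.load(open('plate1.pkl','rb'))
    p,uv=fit(d,np.array([[270,131],[285,177],[346,197],[353,236]]))
    np.save('pose.npy',p)
    print(world(p,S).round(4))
    im=d['frame'][:,:,::-1].copy(); big=cv2.resize(im[90:270,210:410],None,fx=3,fy=3)
    for q in proj(d,world(p,S)): cv2.circle(big,tuple(np.int32((q-[210,90]+.5)*3)),4,(0,0,255),-1)
    s=pickle.load(open('scene0.pkl','rb')); b2=cv2.resize(s['frame'][210:280,330:405,::-1],None,fx=3,fy=3)
    for q in proj(s,world(p,S)): cv2.circle(b2,tuple(np.int32((q-[330,210]+.5)*3)),2,(0,0,255),-1)
    b=pickle.load(open('box1.pkl','rb')); g=cv2.cvtColor(b['frame'],cv2.COLOR_RGB2GRAY)
    out=np.zeros((540,800,3),np.uint8); out[:,:600]=big; b3=b2[:,:200]; out[:b3.shape[0],600:]=b3
    for uv in [(327,197),(260,207)]:
        n,l,st,ce=cv2.connectedComponentsWithStats(np.uint8(g<90)); k=l[uv[1],uv[0]]
        c=ce[k]; print('button',uv,c,st[k],'world z=.05',plane(b,[c],.05).round(4),'dia mm',1.0*st[k][2:4]*(0.383-.05)/294*1e3)
    b4=cv2.resize(b['frame'][150:260,225:375,::-1],(200,147)); out[300:447,600:]=b4
    cv2.imwrite('pics/fit.png',out)
    s0=pickle.load(open('scene0.pkl','rb')); print('scene btn z .05',plane(s0,[(284,158.5)],.05).round(3))
E
python3 fit.py
```

```text
init [0.5498 0.264  0.3201] fit [0.549  0.2622 0.3104] n 787 rms mm 2.0012605141786155
[[0.4792 0.2082 0.011 ]
 [0.5068 0.2171 0.011 ]
 [0.5344 0.226  0.011 ]
 [0.5441 0.2501 0.011 ]
 [0.5539 0.2742 0.011 ]
 [0.5637 0.2984 0.011 ]
 [0.5913 0.3072 0.011 ]
 [0.6189 0.3161 0.011 ]]
button (327, 197) [327.02834359 163.38665026] [     0      0    640    400 203150] world z=.05 [[ 0.4442 -0.2318  0.05  ]] dia mm [724.89795918 453.06122449]
button (260, 207) [327.02834359 163.38665026] [     0      0    640    400 203150] world z=.05 [[ 0.4442 -0.2318  0.05  ]] dia mm [724.89795918 453.06122449]
scene btn z .05 [[ 0.486 -0.227  0.05 ]]
```

View pics/fit.png

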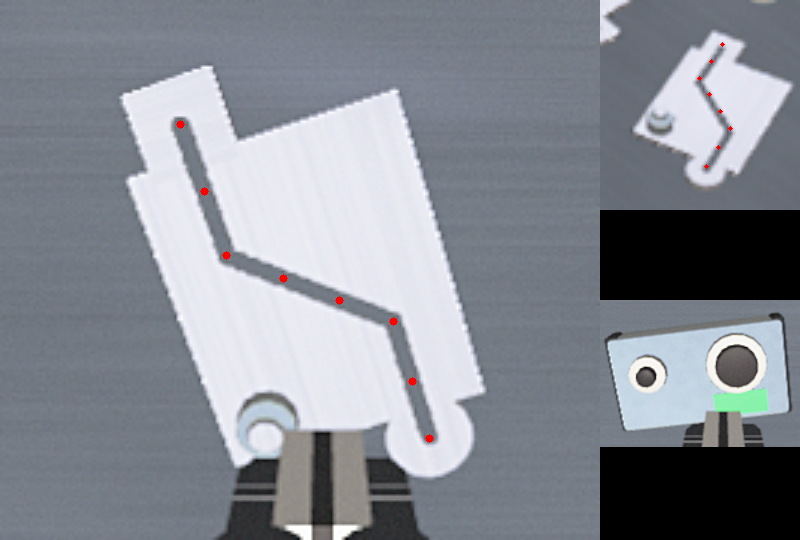

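Both cameras agree: the reprojected seam points lie on the bead in the wrist and scene pictures. The large button's centre is at about (327.5,199) in box1. Now I'll trace the bead.

```bash
python3 - <<'E'
from h import *
from fit import world,S
b=pickle.load(open('box1.pkl','rb')); g=cv2.cvtColor(b['frame'],cv2.COLOR_RGB2GRAY)
n,l,st,ce=cv2.connectedComponentsWithStats(np.uint8(g<120)[:, :]*np.uint8(1)); k=l[199,327]; print(g[199,327],k,ce[k],st[k])
for z in (.045,.05,.055): print(z,plane(b,[(327.5,199)],z).round(4))
p=np.load('pose.npy'); W=world(p,S,.046)
env.reach([W[0,0],W[0,1],.15],[0,1,0,0])
env.movel([W[0,0],W[0,1],.046],velocity=.1); env.hold(.15)
print(monitor.sense()['position']-W[0])
for w in W[1:]:
    env.movel(list(w),velocity=.06); env.hold(.1); print((monitor.sense()['position']-w).round(4))
env.movel([W[-1,0],W[-1,1],.2],velocity=.15)
s=monitor.sense();print(s['clock'],s['contact_force'])
grab('wrist','plate2')
E
```

```text
97 2905 [327.05822785 198.92531646] [312 183  31  32 790]
0.045 [[ 0.4878 -0.2306  0.045 ]]
0.05 [[ 0.4864 -0.2308  0.05  ]]
0.055 [[ 0.485 -0.231  0.055]]
[2.28177918e-04 7.10699260e-05 4.79381129e-04]
[-0.0003 -0.0001 -0.    ]
[-0.0004 -0.0001 -0.0001]
[-0.0001 -0.0001 -0.0001]
[-0.0001 -0.0002 -0.0001]
[-0.0001 -0.0002 -0.0001]
[-0.0003 -0.0001 -0.    ]
[-0.0003 -0.0001 -0.    ]
14.175 [0.13463098 0.70443233 0.37776416]
```

```bash
python3 - <<'E'
from h import *
x,y=.4862,-.2310
env.reach([x,y,.2],[0,1,0,0])
env.movel([x,y,.09],velocity=.1); env.hold(.3)
f0=monitor.sense()['contact_force']
hit=env.movel([x,y,.05],velocity=.015,guard=9)
s=monitor.sense();print(hit,s['position'],s['contact_force']-f0)
env.hold(.3)
s=monitor.sense();print(s['position'],s['contact_force']-f0,s['clock'])
grab('side','press')
env.movel([x,y,.2],velocity=.1); env.hold(.3)
s=monitor.sense();print(s['position'],s['contact_force']-f0,s['clock'])
env.reach([.40,-.20,.28],[0,1,0,0]); env.hold(.2)
a=grab('scene','scene2')['frame']; b=grab('side','side2')['frame']
o=np.vstack([cv2.resize(a[120:300,200:480],(700,300)),cv2.resize(b[140:340,200:440],(700,300))])
cv2.imwrite('pics/end.png',o[:,:,::-1]); print(monitor.sense()['clock'])
E
```

```text
True [ 0.48625865 -0.23102719  0.07471031] [-1.14548179  1.05607569  7.0599687 ]
[ 0.48626816 -0.23102841  0.07470875] [-2.30488554  1.37439351  6.81978052] 19.3833
[ 0.48615989 -0.23096468  0.19981172] [ 0.1505959   0.09406913 -0.88822346] 21.1417
22.0
```

View pics/end.png

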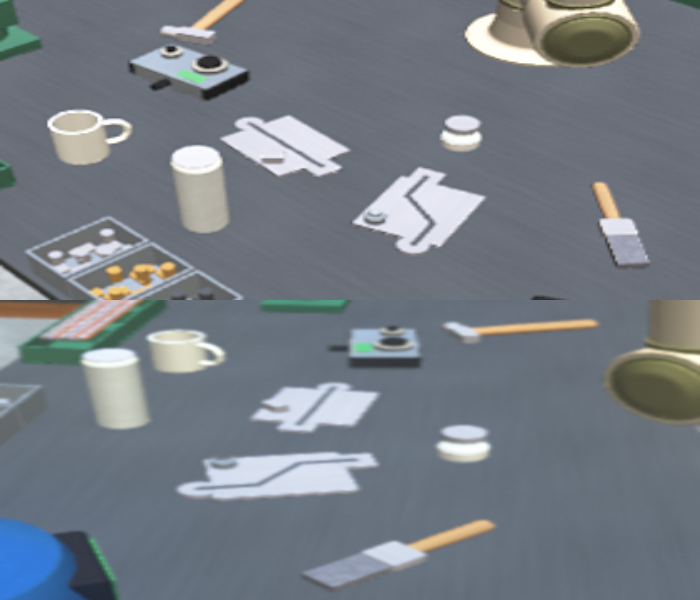

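Nothing has moved. The guard stopped the press at about 7 N, so I'll press again in small steps to make sure the button reached its stop.

```bash
python3 - <<'E'
from h import *
x,y=.4862,-.2310
env.reach([x,y,.15],[0,1,0,0])
env.movel([x,y,.088],velocity=.1); env.hold(.4)
f0=monitor.sense()['contact_force']
for z in np.arange(.086,.066,-.001):
    env.movel([x,y,z],velocity=.02); env.hold(.1)
    s=monitor.sense(); f=s['contact_force']-f0; print(round(s['position'][2],4),f.round(1))
    if f[2]>20: break
env.hold(.2)
env.movel([x,y,.2],velocity=.1); env.hold(.2)
env.reach([.40,-.20,.28],[0,1,0,0]); env.hold(.3)
s=monitor.sense(); print(s['clock'],s['contact_force'])
E
```

```text
0.086 [0.3 1.3 1.1]
0.085 [1.1 0.  0.3]
0.084 [1.9 1.4 0.7]
0.083 [0.8 0.6 1.1]
0.082 [1.5 0.5 0.6]
0.081 [ 1.1  1.2 -0.2]
0.0801 [1.1 0.6 1.7]
0.0791 [0.7 0.8 2.8]
0.078 [1.4 1.1 4.8]
0.077 [1.8 1.  3.9]
0.0761 [2.1 1.2 4.2]
0.0751 [2.1 0.8 5.4]
0.0746 [-0.2  1.5 12. ]
0.0745 [-4.1  3.2 19.9]
0.0743 [-6.5  4.5 28.6]
31.7917 [ 0.46265878 -0.07433762  0.56060198]
```

The spring force starts at about z = 0.081 and the hard stop is at 0.0746, so the button travelled its full 6 mm. The arm is clear, so I'm handing in.

```bash
python3 -c "
from h import *
print(job.hand_in())"
```

```text
the job is handed in; nothing more can be done
None
```

I traced the dog-leg bead in order from the square tab to the round tab with the fingertips about 16 mm above it, pressed the larger button to its stop (twice; the second press was to confirm full travel), moved clear at about 32 s and handed in; no verdict was shown.

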